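# Shut the ball vial and hold the bearing ball up to the inspection camera

## Robot

A 7-joint arm with a two-finger parallel gripper is mounted at the origin on the work surface. World frame = base frame: x ahead of the robot, y to its left, z up, the work surface at z = 0. Lengths are in m, angles in rad, forces in N, time in s.
With the tool pointing down it reaches from about 0.425 to 0.875 m from the base axis. Payload 4.7 kg.
Tool frame: the origin (TCP) lies on the centre line of the jaws, within the pads' length; the fingertips stand 14 mm ahead of it and the grasp point (between the pads) lies 5 mm behind it; z points along the fingers, y is the direction in which the jaws open and shut (so a half turn about z gives the same grasp; the last joint's range is limited). The gripper opens to 87 mm and grips with 3 to 60 N. Pads are 19 mm wide; open, the fingers measure 117 mm over their backs; the gripper's body (75 mm by 190 mm) begins 51 mm behind the grasp point.
Start: joints at [-1.254, 0.321, -0.07, 1.45, 0.023, 1.371, -0.057], TCP at [0.194, 0.62, 0.237] pointing down, gripper open.
Joint ranges: [-2.86, 2.86], [-0.3, 2.09], [-1.38, 1.24], [0.06, 2.45], [-1.56, 4.7], [0.09, 2.05], [-2.69, 2.69]. Speed limits (rad/s): [2.57, 2.57, 3.14, 3.14, 3.14, 3.14, 3.14].

## Interface

Orientations are given as a rotation vector (axis times angle).
In Python, from bench import ctrl, optics, models gives the robot as it stands. The module is installed in compiled form; this text tells all that it offers.
- The arm moves only by the tool arm_command, never from a script. Its argument "motion" is a list of rows, each a list of 3 entries, a list of its own where there are three numbers: the shift along the tool's x, y, z in mm, then the turn, a rotation vector about the tool's x, y, z in degrees, then the closure, from 0 (fully open) to 1 (shut). In form: [[[x, y, z], [ax, ay, az], claw], ...]. A call has 1 to 8 rows; each row shifts and turns the commanded pose from where the row before left it, along the tool's axes as they then stand; what a row does not reach is not made up. A row lasts 1/12 s, in which the tool goes at most 41.7 mm and 7.16 degrees, less where a joint would pass 70% of its speed; a pose out of reach is approached as far as the arm can. A call with a gripper value outside its range is refused whole. The fingers move at their own pace and stop on an object; "force" is the grip in N (left out, the last holds). Time passes only in rows, so rows that do not move let the fingers close. It gives the time, the measured TCP pose, the force and the opening at its end, in the units of the state.
- ctrl.get_state(): the state, without advancing time (a new reading comes with each control period).
- optics.get_image(name): name is "scene" or "top" or "wrist"; returns (picture, depth): 400x640x3 uint8, blue, green, red; 400x640 float32, m along the optical axis (not along the pixel's ray), 0 where there is no reading.
- optics.camera_model(name): a dict with "fovy" (degrees; the focal length in pixels is half the picture's height over the tangent of half this angle, whatever the lens; pixels are square), "cx", "cy" (the principal point, pixels), "rvec" (rotation vector, rad) and "tvec" (3), from world to camera coordinates, as OpenCV has them; the wrist camera has in their place "mount" (4x4, takes a point from camera to tool coordinates, whose origin is the TCP and whose axes are the flange's). Camera axes: x right, y down, z forward; pixel columns grow to the right and rows downward; lengths in m; the calibration is good to about 2 mm. A picture is of the moment at which its call begins: read the wrist's pose just before it. camera_model takes no time and is no camera call.
- ctrl.close_job(): hands the job in, once; it reports no verdict.
Trained networks look in the newest picture that a camera, given by its name, has taken for a name from the list of things; names that differ only in an ending like _2 or _b are one class to them, and where a whole thing is asked for, a point or a joint stands for the part that bears it (a point fixed in the world has none). Each returns a list of dicts, best first, with "conf" (0 to 1); they miss things now and then, are a little off and sometimes report something else, mostly with a low value. They report only what shows in the picture. A call takes as long as a camera call. They do not tell look-alikes from the thing itself.
- models.search_frame(camera, target): "location" ([x, y, z] in m, in the coordinates of the camera as it stood for that picture, good to about 4 mm: the middle of the surface that is visible of it).
- models.silhouettes(camera, target): "pixels" (400x640 bool, what is visible of it).
The state is a dict: "time": time; "joint_positions": joint angles; "qd": joint speeds; "joint_torque": joint torques, N m; "position": TCP position; "tool_rot": TCP orientation; "ft_force": force on the tool from outside, world axes, zero at the start; "torque": the same for the moment, N m; "grip_width": opening from 0.0 (shut) to 1.0 (fully open).
Only numpy, scipy, OpenCV 4.12 (cv2) and the standard library are available. Lean on these libraries where they do the work, as an engineer would, in place of code of your own. Each camera call takes 0.05 s, during which the arm holds its last target.

## Task

A steel bearing ball has been taken out for inspection from the vial whose orange flip cap still stands open in the rack: first press that cap fully shut, leaving the other vials closed. Then lift the ball tray by its upright red handle and carry it near level, so that the ball stays in its shallow pocket, to the inspection camera, without disturbing the other things on the bench. Finish while still holding the tray in the air, level and still and not touching the camera, turned so that the ball is on the lens's side of the handle, with the ball straight in front of the middle of the lens, 80 mm from its glass.

Things in the scene. Friction and masses are not known exactly. Their poses are not given: they have to be found in the camera images.
- hinge_a (a point): hinge of the orange flip cap that stands open, on a clear vial fixed in any of the three places of the rack; on the hinge axis at the rim, 90 mm above the bench. Axes of the vial: the shut cap lies on the -x side of this point, y is the hinge axis, z up. The vial is 33 mm across, its axis 18 mm from this point; the cap is a disc 34 mm across, 5 mm thick, reaching 42 mm from the hinge with its tab.
- cap_a (a joint): angle of the open cap, rad: 0 is fully shut, about 1.57 straight up, up to 2.1 leaning back to +x; it stands between 1.3 and 1.9 at the start. Light friction hinge (about 0.3 N at the rim), no spring: it stays where left.
- hinge_b (a point): hinge of a second, identical vial, whose cap is shut. Axes of the vial: the shut cap lies on the -x side of this point, y is the hinge axis, z up. 
- cap_b (a joint): angle of the second vial's cap, rad: 0 = shut, as it is at the start
- hinge_c (a point): hinge of a third, identical vial, whose cap is shut. Axes of the vial: the shut cap lies on the -x side of this point, y is the hinge axis, z up. 
- cap_c (a joint): angle of the third vial's cap, rad: 0 = shut, as it is at the start
- rack: blue vial rack, a block 62 (x) x 190 (y) x 30 mm fixed to the bench, carrying the three upright vials in a row along its y at -55, 0 and 55 mm; origin at the centre of its underside
- tray_handle (a point): centre of the grip on the red upright handle of the loose aluminium tray (130 mm along x, 80 along y, about 0.26 kg), 68 mm above its underside. The handle is a flat plate in the tray's middle, 12 mm thick along x, 30 wide along y, its top 88 mm above the underside. Axes of the tray: x from handle to pocket, z up.
- tray_pocket (a point): where the ball's centre sits when it is in the middle of its pocket: 36 mm from the handle along the tray's +x, 17 mm above the tray's underside. The pocket is a flat floor 31 mm across inside a blue rim only 3 mm high, so the ball rolls a few mm to and fro and comes out when the tray is tipped or jerked.
- ball_center (a point): centre of the loose steel bearing ball, 22 mm across, 44 g, in the tray's pocket
- camera: grey inspection camera on a stand fixed to the bench; origin at the centre of the stand's underside (foot 120 x 100 mm). The lens looks along the body's -x, level, its axis 150 mm above the bench; the top of the camera is 178 mm above the bench, its black lens is 48 mm across.
- lens (a point): centre of the lens's front glass, 150 mm above the bench; same axes as the camera (looks to -x)
- focus (a point): the camera's focus: on the lens's axis 80 mm in front of its glass, 150 mm above the bench; same axes as the camera, +x points to the lens
- motor: bystander, not to be disturbed: black block servo motor standing on end, 76 x 76 mm, 131 mm tall with its upright shaft; origin at the centre of its underside
- tape: bystander, not to be disturbed: orange roll of tape lying flat, 70 mm across, 20 mm high; origin at the centre of its underside
- bearing: bystander, not to be disturbed: bare steel bearing ring lying flat, 42 mm across, 12 mm high; origin at the centre of its underside
- jar: bystander, not to be disturbed: small amber jar with black lid, 56 mm across, 60 mm tall; origin at the centre of its underside
- driver: bystander, not to be disturbed: screwdriver with red handle, lying along its own x axis; origin at the centre of its underside
- plug: bystander, not to be disturbed: grey and metal connector plug, 60 x 22 x 22 mm; origin at the centre of its underside
- tray: the same ball tray; origin at the centre of its underside, axes as for its handle
- ball: the same ball; its rotation means nothing, as it rolls
There are look-alikes about, which are no part of the job. What is shaped like the tray but green is not meant. What is shaped like the camera but green is not meant.

How it is judged:
By the outcome, as a careful person would: the job done as asked, in the order asked, and still so for the second after the job is handed in, while the arm keeps its last pose, push and grip.
It also fails if it takes over 67 s, if anything falls off the work surface, if the arm or the gripper's body presses on something with over 40 N, if the wrist force passes 120 N, or if a joint passes its speed limit or range.

## Working session

There is one attempt and no reset: what is moved stays moved. The work goes in short steps, Python scripts to look and compute and a tool call to move; the robot and the scene stay as the last step left them, time stands still between calls to the robot, and variables do not carry over. Pictures are saved under pics/ and viewed, and the job is handed in when it is done.

Besides the shell and the picture viewer there is one more tool, called after "Emit:" by a JSON object that holds its "name" and its "arguments", one argument or row to a line. arm_command: Moves the arm, as the interface text tells. Its arguments: {"type":"object","properties":{"motion":{"type":"array","items":{"type":"array"}},"force":{"type":"number"}},"required":["motion"]}

```bash
mkdir -p pics
cat > h.py <<'E'
import numpy as np, cv2
from scipy.spatial.transform import Rotation as R
from bench import ctrl, optics, models
def cam(n,st=None):
    m=optics.camera_model(n)
    f=200/np.tan(np.radians(m['fovy'])/2)
    if 'mount' in m:
        st=st or ctrl.get_state()
        T=np.eye(4);T[:3,:3]=R.from_rotvec(st['tool_rot']).as_matrix();T[:3,3]=st['position']
        return f,m['cx'],m['cy'],T@np.array(m['mount'])
    T=np.eye(4);T[:3,:3]=R.from_rotvec(np.ravel(m['rvec'])).as_matrix();T[:3,3]=np.ravel(m['tvec'])
    return f,m['cx'],m['cy'],np.linalg.inv(T)
def cloud(n,depth,st=None):
    f,cx,cy,T=cam(n,st)
    v,u=np.mgrid[0:400,0:640]
    P=np.stack([(u-cx)/f*depth,(v-cy)/f*depth,depth],-1)
    W=P@T[:3,:3].T+T[:3,3]; W[depth<=0]=np.nan
    return W
E
python3 - <<'E'
from h import *
s=ctrl.get_state(); print(s)
for n in ['scene','top','wrist']:
    im,d=optics.get_image(n); cv2.imwrite(f'pics/{n}0.png',im); np.savez(f'{n}0.npz',im=im,d=d)
    print(n,optics.camera_model(n))
    f,cx,cy,T=cam(n,s)
    for t in (['hinge_a','cap_a','rack','tray','ball','camera','lens','tray_handle'] if n!='wrist' else []):
        for r in models.search_frame(n,t):
            if r['conf']>.3: print(n,t,round(r['conf'],2),np.round(T[:3,:3]@np.array(r['location'])+T[:3,3],3))
print(ctrl.get_state()['time'])
E
```

```text
{'time': 0.0, 'joint_positions': array([-1.25388533,  0.32180628, -0.07009844,  1.45167556,  0.02265555,
        1.37079128, -0.056917  ]), 'qd': array([-0.00025801, -0.00117427,  0.00072195, -0.0002267 , -0.00249059,
        0.00015883, -0.00075399]), 'joint_torque': array([ 4.11750925e-04, -4.91276872e+01, -4.03775359e-01, -3.12528992e+01,
       -6.39540888e-02,  4.35813633e-02,  1.71979000e-04]), 'position': array([0.19373303, 0.6199073 , 0.23547219]), 'tool_rot': array([-4.73759678e-01, -3.10552425e+00,  2.96645228e-03]), 'ft_force': array([ 0.52641355,  0.02474349, -0.56156186]), 'torque': array([0.03414143, 0.03579682, 0.04912574]), 'grip_width': 1.0002388907743192}
scene {'fovy': 49.713022312468915, 'cx': 321.4684857537959, 'cy': 205.52760453140513, 'rvec': array([ 2.18622443,  1.46459658, -0.43202337]), 'tvec': array([-0.17766311, -0.38808901,  1.3870777 ])}
scene hinge_a 0.71 [0.466 0.331 0.089]
scene hinge_a 0.68 [0.474 0.224 0.084]
scene hinge_a 0.62 [0.47  0.28  0.089]
scene hinge_a 0.6 [ 0.483 -0.326  0.02 ]
scene cap_a 0.65 [0.493 0.34  0.111]
scene rack 0.76 [0.484 0.
[... 1001 characters left out ...]
 0.54 [0.508 0.029 0.027]
top camera 0.89 [ 0.721 -0.051  0.168]
top camera 0.67 [ 0.713 -0.234  0.168]
top lens 0.89 [ 0.709 -0.228  0.168]
top lens 0.77 [ 0.722 -0.052  0.169]
top tray_handle 0.75 [0.476 0.053 0.006]
top tray_handle 0.56 [0.313 0.202 0.006]
wrist {'fovy': 65.11637215669145, 'cx': 316.2349679770864, 'cy': 199.54553269235083, 'mount': array([[ 2.27312469e-04, -9.68810165e-01, -2.47803981e-01,
         6.75313000e-02],
       [ 9.99999858e-01,  3.39478539e-04, -4.09911990e-04,
        -3.25964568e-05],
       [ 4.81251036e-04, -2.47803853e-01,  9.68810105e-01,
        -1.47467649e-01],
       [ 0.00000000e+00,  0.00000000e+00,  0.00000000e+00,
         1.00000000e+00]])}
0.95
```

View pics/scene0.png

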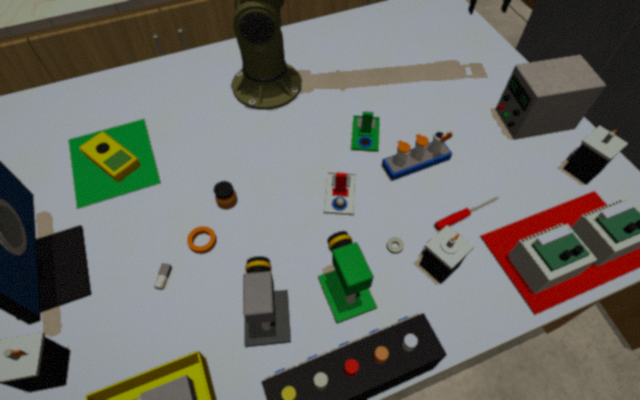

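View pics/top0.png

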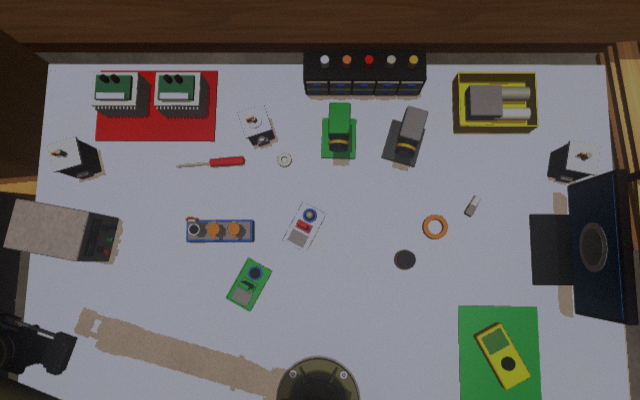

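Run:
```python
from h import *
t=np.load('top0.npz'); s=np.load('scene0.npz')
a=cv2.resize(t['im'][180:320,170:340],None,fx=4.6,fy=4.2)
a=cv2.resize(t['im'][190:320,180:340],None,fx=2.5,fy=2.5,interpolation=cv2.INTER_CUBIC)
b=cv2.resize(t['im'][90:180,310:450],None,fx=2.5,fy=2.5,interpolation=cv2.INTER_CUBIC)
c=cv2.resize(s['im'][90:220,310:470],None,fx=2.5,fy=2.5,interpolation=cv2.INTER_CUBIC)
o=np.zeros((600,800,3),np.uint8)
o[:325,:400]=a;o[:325,400:]=c;o[330:555,:350]=b
cv2.imwrite('pics/crop.png',o)
W=cloud('top',t['d']);im=t['im'].astype(int)
print('table z',np.nanmedian(W[260:300,300:400,2]))
B,G,Rr=im[...,0],im[...,1],im[...,2]
hsv=cv2.cvtColor(t['im'],cv2.COLOR_BGR2HSV)
roi=np.zeros((400,640),bool)
def rep(n,m):
    w=W[m];print(n,m.sum(),np.nanmedian(w,0).round(3),np.nanmin(w,0).round(3),np.nanmax(w,0).round(3))
for n,(r0,r1,c0,c1) in dict(rack=(215,245,183,258),tray=(198,252,280,330),cam=(100,170,380,430)).items():
    m=roi.copy();m[r0:r1,c0:c1]=1
    h=W[...,2]
    for lo,hi in [(.003,.02),(.02,.04),(.04,.08),(.08,.1),(.1,.14),(.14,.2)]:
        mm=m&(h>lo)&(h<hi)
        if mm.sum()>3: rep((n,lo,hi),mm)
    mm=(m&(h>.02)) if n=='rack' else m&(h>.003)
    p=W[mm][:,:2].astype(np.float32)
    print(n,cv2.minAreaRect(p))
```

```text
table z 0.00024549551943287007
('rack', 0.003, 0.02) 168 [0.452 0.261 0.005] [0.42  0.181 0.003] [0.506 0.401 0.019]
('rack', 0.02, 0.04) 883 [0.45  0.272 0.032] [0.427 0.191 0.02 ] [0.493 0.382 0.04 ]
('rack', 0.04, 0.08) 89 [0.456 0.277 0.056] [0.444 0.217 0.04 ] [0.473 0.372 0.08 ]
('rack', 0.08, 0.1) 425 [0.46  0.284 0.094] [0.436 0.216 0.08 ] [0.48  0.358 0.1  ]
('rack', 0.1, 0.14) 79 [0.482 0.338 0.115] [0.449 0.221 0.1  ] [0.489 0.359 0.132]
rack ((0.4600222706794739, 0.2866734266281128), (0.06191864609718323, 0.1920800805091858), 1.82612943649292)
('tray', 0.003, 0.02) 1278 [0.473 0.048 0.007] [ 0.403 -0.026  0.003] [0.558 0.118 0.019]
('tray', 0.02, 0.04) 47 [0.508 0.034 0.026] [0.465 0.023 0.021] [0.518 0.051 0.038]
('tray', 0.04, 0.08) 9 [0.469 0.037 0.053] [0.466 0.033 0.042] [0.475 0.058 0.08 ]
('tray', 0.08, 0.1) 50 [0.476 0.047 0.088] [0.467 0.033 0.081] [0.486 0.06  0.095]
tray ((0.48071107268333435, 0.04580802470445633), (0.15415146946907043, 0.14315515756607056), 0.6064188480377197)
('cam', 0.003, 0.02) 889 [ 0.712 -0.218  0.01 ] [ 0.645 -0.32   0.003] [ 0.857 -0.174  0.02 ]
('cam', 0.1, 0.14) 31 [ 0.661 -0.219  0.135] [ 0.653 -0.256  0.123] [ 0.771 -0.206  0.14 ]
('cam', 0.14, 0.2) 1035 [ 0.713 -0.235  0.176] [ 0.652 -0.279  0.141] [ 0.777 -0.199  0.185]
cam ((0.7507762312889099, -0.2466576099395752), (0.14541581273078918, 0.21182243525981903), 89.81067657470703)
```

View pics/crop.png

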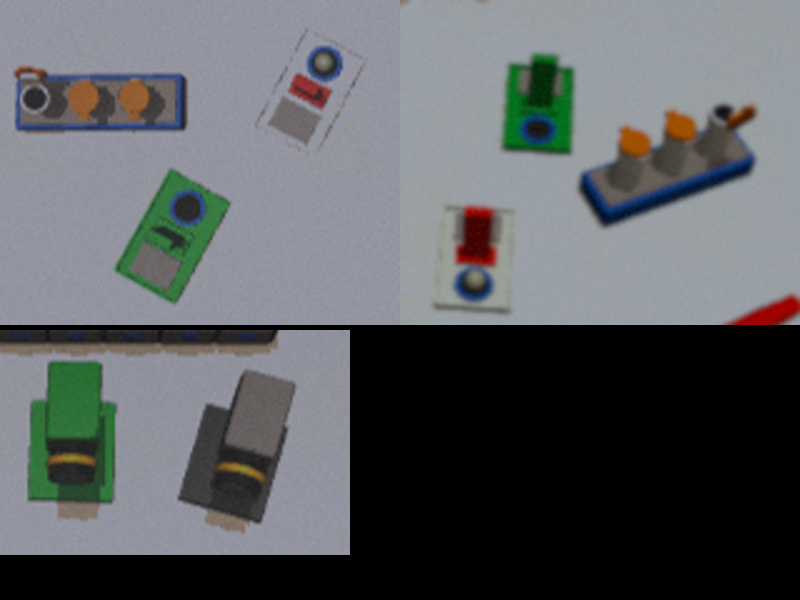

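```bash
cat >> h.py <<'E'
def plan(pos,yaw=None,v=0.038,w=6.5,R1=None,n=None):
    """rows from the measured pose to pos, tool down with tool y at yaw deg"""
    s=ctrl.get_state();R0=R.from_rotvec(s['tool_rot']);p0=s['position']
    pos=np.array(pos,float)
    if yaw is not None:
        a=np.radians(yaw);y=np.array([np.cos(a),np.sin(a),0]);z=np.array([0,0,-1.]);x=np.cross(y,z)
        R1=R.from_matrix(np.stack([x,y,z],1))
    if R1 is None:R1=R0
    rv=(R0.inv()*R1).as_rotvec()
    if n is None:n=int(max(1,np.ceil(np.linalg.norm(pos-p0)/v),np.ceil(np.degrees(np.linalg.norm(rv))/w)))
    step=R.from_rotvec(rv/n);Rc=R0
    print('n',n,'t',s['time'],'dist',np.linalg.norm(pos-p0).round(4))
    for i in range(n):
        d=Rc.inv().apply((pos-p0)/n)*1000
        print(np.round(d,1).tolist(),np.round(np.degrees(rv/n),2).tolist()); Rc=Rc*step
def st():
    s=ctrl.get_state();R0=R.from_rotvec(s['tool_rot']).as_matrix()
    print('t',round(s['time'],2),'p',s['position'].round(4),'toolyaw(y)',np.degrees(np.arctan2(R0[1,1],R0[0,1])).round(2),'z',R0[:,2].round(4),'F',s['ft_force'].round(2),'g',round(s['grip_width'],3),'q',np.round(s['joint_positions'],2))
    return s
E
python3 -c "
from h import *
st();plan((.44,.31,.29),90)"
```

```text
t 0.95 p [0.1938 0.6205 0.2366] toolyaw(y) 72.65 z [ 0.e+00  1.e-04 -1.e+00] F [ 0.08 -0.36 -0.38] g 0.999 q [-1.25  0.32 -0.07  1.45  0.02  1.37 -0.06]
n 11 t 0.95 dist 0.3998
[-29.8, -20.3, -4.9] [0.0, 0.0, -1.58]
[-29.2, -21.1, -4.9] [0.0, 0.0, -1.58]
[-28.6, -21.9, -4.9] [0.0, 0.0, -1.58]
[-28.0, -22.7, -4.9] [0.0, 0.0, -1.58]
[-27.4, -23.4, -4.9] [0.0, 0.0, -1.58]
[-26.7, -24.2, -4.9] [0.0, 0.0, -1.58]
[-26.0, -24.9, -4.9] [0.0, 0.0, -1.58]
[-25.3, -25.6, -4.9] [0.0, 0.0, -1.58]
[-24.6, -26.3, -4.9] [0.0, 0.0, -1.58]
[-23.9, -27.0, -4.9] [0.0, 0.0, -1.58]
[-23.1, -27.6, -4.9] [0.0, 0.0, -1.58]
```

Emit:
{"name": "arm_command", "arguments": {
  "motion": [
    [[-30,-20,-5],[0,0,-1.6],1],
    [[-29,-21,-5],[0,0,-1.6],1],
    [[-29,-22,-5],[0,0,-1.6],1],
    [[-28,-23,-5],[0,0,-1.6],1],
    [[-27,-23,-5],[0,0,-1.6],1],
    [[-27,-24,-5],[0,0,-1.6],1],
    [[-26,-25,-5],[0,0,-1.6],1],
    [[-25,-26,-5],[0,0,-1.6],1]
  ],
  "force": 20
}}

```text
time: 1.62
position: [0.3741, 0.3933, 0.2771]
tool_rot: [0.122, 3.139, 0.001]
ft_force: [0.7, 0.5, 0.1]
grip_width: 0.478
```

Emit:
{"name": "arm_command", "arguments": {
  "motion": [
    [[-25,-26,-5],[0,0,-1.6],1],
    [[-24,-27,-5],[0,0,-1.6],1],
    [[-23,-28,-5],[0,0,-1.6],1],
    [[0,0,0],[0,0,0],1],
    [[0,0,0],[0,0,0],1]
  ]
}}

```text
time: 2.03
position: [0.4428, 0.3078, 0.2923]
tool_rot: [0.002, 3.14, 0.001]
ft_force: [-0.5, 0.5, -0.7]
grip_width: 0.095
```

Run:
```python
from h import *
s=st()
im,d=optics.get_image('wrist'); cv2.imwrite('pics/w1.png',im); np.savez('w1.npz',im=im,d=d)
W=cloud('wrist',d,s);np.save('w1W.npy',W)
f,cx,cy,T=cam('wrist',s)
for t in ['hinge_a','cap_a','rack']:
    for r in models.search_frame('wrist',t):
        if r['conf']>.3: print(t,round(r['conf'],2),np.round(T[:3,:3]@np.array(r['location'])+T[:3,3],3))
```

```text
t 2.03 p [0.4428 0.3078 0.2923] toolyaw(y) 89.92 z [ 1.2e-03  7.0e-04 -1.0e+00] F [-0.49  0.54 -0.72] g 0.095 q [-0.82  0.06  0.17  1.65 -0.01  1.43  0.92]
hinge_a 0.93 [0.455 0.288 0.097]
hinge_a 0.85 [0.465 0.341 0.092]
hinge_a 0.61 [0.458 0.232 0.095]
cap_a 0.77 [0.464 0.237 0.094]
cap_a 0.6 [0.457 0.286 0.098]
```

View pics/w1.png

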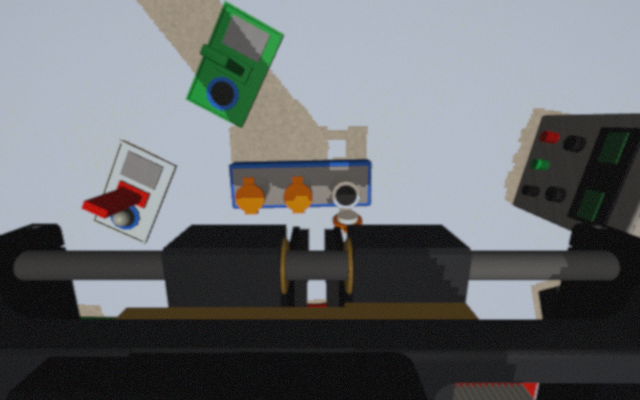

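Run:
```python
from h import *
W=np.load('w1W.npy');im=np.load('w1.npz')['im']
cv2.imwrite('pics/w1c.png',cv2.resize(im[150:240,220:385],None,fx=4,fy=4,interpolation=cv2.INTER_CUBIC))
r=np.zeros(W.shape[:2],bool);r[150:232,225:380]=1
hsv=cv2.cvtColor(im,cv2.COLOR_BGR2HSV)
blue=r&(hsv[...,0]>100)&(hsv[...,0]<130)&(hsv[...,1]>120)&(W[...,2]>.02)&(W[...,2]<.04)
p=W[blue][:,:2].astype(np.float32);print('rack',cv2.minAreaRect(p),p.min(0),p.max(0))
rim=r&(W[...,2]>.083)&(W[...,2]<.14);rim[:,:325]=0
for z0,z1 in [(.083,.088),(.088,.095),(.095,.105),(.105,.115),(.115,.125),(.125,.14)]:
    m=rim&(W[...,2]>=z0)&(W[...,2]<z1);w=W[m]
    if m.sum():print(z0,m.sum(),w.mean(0).round(4),w.min(0).round(4),w.max(0).round(4))
org=r&(hsv[...,0]<20)&(hsv[...,1]>120)
org[:,:325]=0
w=W[org];print('orange',org.sum(),np.nanmedian(w,0),np.nanmin(w,0),np.nanmax(w,0))
```

```text
rack ((0.460022509098053, 0.28669828176498413), (0.06076689809560776, 0.1871437281370163), 1.1304012537002563) [0.42801806 0.19317651] [0.49130514 0.3804974 ]
0.083 51 [0.4551 0.3398 0.0867] [0.4433 0.3261 0.0831] [0.4772 0.3572 0.088 ]
0.088 596 [0.4597 0.3417 0.0895] [0.4434 0.3259 0.088 ] [0.478  0.3573 0.0916]
0.095 76 [0.4773 0.3413 0.1016] [0.4748 0.3266 0.0963] [0.4826 0.3572 0.1049]
0.105 173 [0.4802 0.3418 0.1104] [0.4763 0.3263 0.1051] [0.4884 0.3587 0.115 ]
0.115 146 [0.483  0.3401 0.118 ] [0.4788 0.3282 0.115 ] [0.4901 0.3555 0.1242]
0.125 11 [0.4878 0.3382 0.1285] [0.4865 0.3369 0.1252] [0.4891 0.3394 0.1302]
orange 126 [0.48399817 0.33155521 0.11929646] [0.40444311 0.31668391 0.10174133] [0.48937152 0.35652309 0.35471209]
```

View pics/w1c.png

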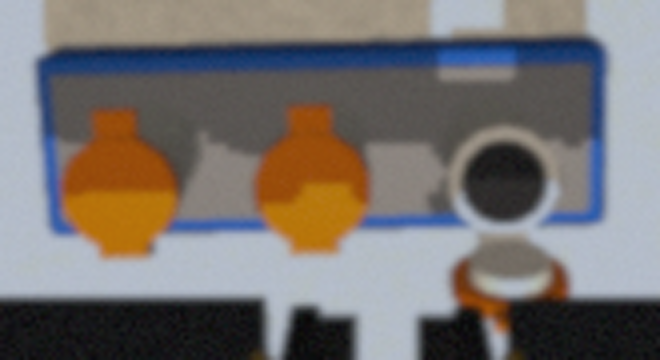

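Emit:
{"name": "arm_command", "arguments": {
  "motion": [
    [[-27,11,18],[0,0,0],1],
    [[-27,11,18],[0,0,0],1],
    [[-26,11,18],[0,0,0],1],
    [[0,0,36],[0,0,0],1],
    [[0,0,36],[0,0,0],1],
    [[0,0,36],[0,0,0],1],
    [[0,0,0],[0,0,0],1]
  ]
}}

```text
time: 2.82
position: [0.5152, 0.3421, 0.121]
tool_rot: [0.011, -3.13, 0.013]
ft_force: [-1.2, -1.4, -1.7]
grip_width: 0.003
```

```bash
python3 -c "
from h import *
st()
for n in ('scene',):
  im,d=optics.get_image(n);cv2.imwrite('pics/s2.png',cv2.resize(im[80:200,360:520],None,fx=4,fy=4,interpolation=cv2.INTER_CUBIC))"
```

```text
t 2.82 p [0.5152 0.3421 0.121 ] toolyaw(y) 90.41 z [-0.012  -0.0085 -0.9999] F [-1.21 -1.44 -1.72] g 0.003 q [-0.78  0.34  0.19  1.67 -0.07  1.15  1.  ]
```

View pics/s2.png

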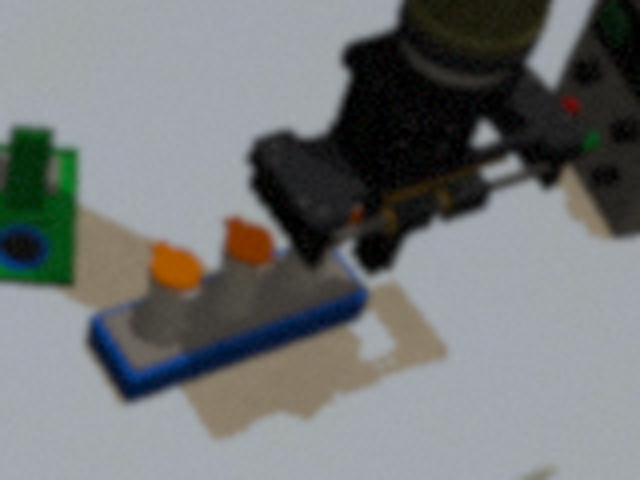

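```bash
python3 -c "
from h import *
st()"
```

```text
t 2.87 p [0.5171 0.3431 0.1252] toolyaw(y) 90.39 z [-0.0078 -0.0054 -1.    ] F [-0.78  0.91  1.26] g 0.005 q [-0.78  0.34  0.19  1.66 -0.07  1.16  1.  ]
```

Emit:
{"name": "arm_command", "arguments": {
  "motion": [
    [[10,0,0],[0,0,0],1],
    [[14,0,0],[0,0,0],1],
    [[14,0,0],[0,0,0],1],
    [[14,0,1],[0,0,0],1],
    [[7,0,6],[0,0,0],1],
    [[6,0,7],[0,0,0],1],
    [[2,0,5],[0,0,0],1],
    [[0,0,2],[0,0,0],1]
  ]
}}

```text
time: 3.53
position: [0.453, 0.344, 0.1096]
tool_rot: [0.008, -3.141, -0.002]
ft_force: [-7.8, -2.5, 18.7]
grip_width: 0.003
```

Emit:
{"name": "arm_command", "arguments": {
  "motion": [
    [[0,0,1],[0,0,0],1],
    [[0,0,1],[0,0,0],1],
    [[0,0,0],[0,0,0],1]
  ]
}}

```text
time: 3.78
position: [0.453, 0.344, 0.1096]
tool_rot: [0.007, -3.139, -0.002]
ft_force: [-9.2, -3.4, 18.5]
grip_width: 0.003
```

Emit:
{"name": "arm_command", "arguments": {
  "motion": [
    [[0,0,-20],[0,0,0],1],
    [[0,0,-35],[0,0,0],1],
    [[0,0,-35],[0,0,0],1],
    [[10,-20,-25],[0,0,0],1],
    [[20,-30,0],[0,0,0],0],
    [[20,-30,0],[0,0,0],0]
  ]
}}

```text
time: 4.28
position: [0.4054, 0.2629, 0.2234]
tool_rot: [-0.007, 3.138, 0.003]
ft_force: [0.7, -1.2, 1.1]
grip_width: 0.083
```

Run:
```python
from h import *
s=st()
im,d=optics.get_image('top'); W=cloud('top',d); s=st()
im2,d2=optics.get_image('wrist');W2=cloud('wrist',d2,s);np.savez('w3.npz',im=im2,d=d2,W=W2)
im3,_=optics.get_image('scene')
cv2.imwrite('pics/t3.png',np.hstack([cv2.resize(x,None,fx=4,fy=4,interpolation=cv2.INTER_CUBIC) for x in (im[190:290,170:270],im3[100:200,370:470])]))
cv2.imwrite('pics/w3.png',im2)
for X,r in((W,(slice(215,245),slice(183,258))),):
    Y=X[r];m=(Y[...,2]>.08)&(Y[...,1]>.32);w=Y[m];print(m.sum(),w.mean(0),w.min(0),w.max(0))
```

```text
t 4.28 p [0.4054 0.2629 0.2234] toolyaw(y) 90.24 z [ 0.0035  0.002  -1.    ] F [ 0.67 -1.21  1.09] g 0.083 q [-0.82 -0.03  0.19  1.88  0.01  1.29  0.94]
t 4.33 p [0.401  0.2553 0.2213] toolyaw(y) 89.99 z [-0.0039 -0.0042 -1.    ] F [-3.73 -6.85 -2.81] g 0.123 q [-0.82 -0.04  0.19  1.89  0.01  1.3   0.94]
69 [0.46735455 0.33858655 0.09383422] [0.45447653 0.32558323 0.08066852] [0.47972636 0.35600675 0.10114282]
```

View pics/t3.png

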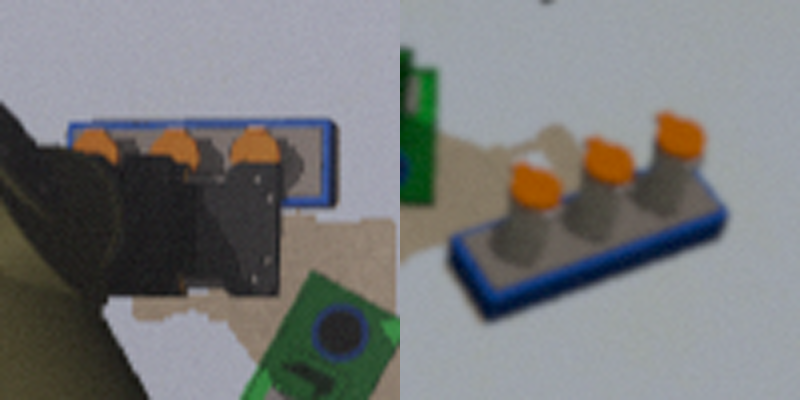

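View pics/w3.png

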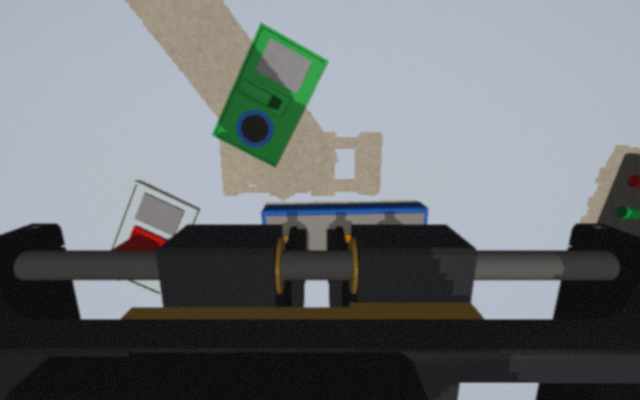

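Run:
```python
from h import *
def ana(n,W,im):
    hsv=cv2.cvtColor(im,cv2.COLOR_BGR2HSV)
    r=(np.abs(W[...,0]-.477)<.09)&(np.abs(W[...,1]-.046)<.09)
    red=r&((hsv[...,0]<8)|(hsv[...,0]>172))&(hsv[...,1]>130)
    for z0,z1 in((.083,.093),):
        m=red&(W[...,2]>z0)&(W[...,2]<z1)
        if m.sum()>4:print(n,'handle top',m.sum(),np.median(W[m],0).round(4),cv2.minAreaRect(W[m][:,:2].astype(np.float32)))
    m=r&(W[...,2]>.0045)&(W[...,2]<.012)
    m=cv2.morphologyEx(m.astype(np.uint8),cv2.MORPH_OPEN,np.ones((3,3)))>0
    print(n,'plate',m.sum(),np.median(W[m],0).round(4),cv2.minAreaRect(W[m][:,:2].astype(np.float32)))
    blue=r&(hsv[...,0]>100)&(hsv[...,0]<128)&(hsv[...,1]>120)
    if blue.sum()>5:
        print(n,'blue',blue.sum(),np.median(W[blue],0).round(4),cv2.minEnclosingCircle(W[blue][:,:2].astype(np.float32)))
    m=r&(W[...,2]>.018)&(W[...,2]<.032)&~red&~blue&(W[...,0]>.485)
    if m.sum():print(n,'ball',m.sum(),np.median(W[m],0).round(4))
t=np.load('top0.npz');ana('top',cloud('top',t['d']),t['im'])
t=np.load('scene0.npz');ana('scene',cloud('scene',t['d']),t['im'])
t=np.load('w1.npz');ana('w1',np.load('w1W.npy'),t['im'])
def cam_(n,W,im):
    r=(np.abs(W[...,0]-.7)<.13)&(np.abs(W[...,1]+.24)<.1)
    m=r&(W[...,2]>.17)&(W[...,2]<.185)
    if m.sum():print(n,'camtop',m.sum(),np.median(W[m],0).round(4),cv2.minAreaRect(W[m][:,:2].astype(np.float32)))
    m=r&(W[...,2]>.004)&(W[...,2]<.014)
    m=cv2.morphologyEx(m.astype(np.uint8),cv2.MORPH_OPEN,np.ones((3,3)))>0
    if m.sum():print(n,'foot',m.sum(),np.median(W[m],0).round(4),cv2.minAreaRect(W[m][:,:2].astype(np.float32)))
for n in('top','scene'):
    t=np.load(n+'0.npz');cam_(n,cloud(n,t['d']),t['im'])
```

```text
top handle top 41 [0.4749 0.0465 0.0883] ((0.4756864011287689, 0.04753253608942032), (0.02698429860174656, 0.010874606668949127), 64.6536865234375)
top plate 247 [0.4694 0.0483 0.0076] ((0.4778534173965454, 0.05117707699537277), (0.06999906152486801, 0.12853308022022247), 64.3526611328125)
top blue 59 [0.5075 0.0299 0.009 ] ((0.5077459812164307, 0.03113321028649807), 0.020024636760354042)
top ball 43 [0.5086 0.0315 0.0258]
scene handle top 43 [0.4803 0.0473 0.0866] ((0.47939079999923706, 0.04796852171421051), (0.02578584849834442, 0.0118373092263937), 62.36610794067383)
scene plate 362 [0.4931 0.0338 0.0075] ((0.47881266474723816, 0.04794909805059433), (0.07969740778207779, 0.13303691148757935), 62.62206268310547)
scene blue 58 [0.5175 0.0236 0.0077] ((0.5113027095794678, 0.030648590996861458), 0.019123602658510208)
scene ball 49 [0.5149 0.0308 0.0237]
w1 handle top 257 [0.4766 0.0501 0.0871] ((0.4769441783428192, 0.04909276217222214), (0.02904968336224556, 0.011832973919808865), 63.35687255859375)
w1 plate 3415 [0.458  0.0563 0.0076] ((0.4776906669139862, 0.047460876405239105), (0.08123248815536499, 0.1320437788963318), 63.48115921020508)
w1 blue 141 [0.5148 0.0438 0.0081] ((0.5045883059501648, 0.037623580545186996), 0.02707519195973873)
w1 ball 180 [0.5089 0.0359 0.0241]
top camtop 823 [ 0.7233 -0.2375  0.1771] ((0.7158817648887634, -0.23771226406097412), (0.05622443929314613, 0.12034521996974945), 73.6520004272461)
top foot 325 [ 0.7012 -0.211   0.0111] ((0.7236443758010864, -0.2377079427242279), (0.09788399934768677, 0.11619307100772858), 76.36649322509766)
scene camtop 1477 [ 0.7315 -0.2387  0.1769] ((0.7180175185203552, -0.23703157901763916), (0.05554293468594551, 0.1217854842543602), 73.38641357421875)
scene foot 1176 [ 0.7559 -0.2288  0.0113] ((0.7272617816925049, -0.2402116060256958), (0.10039263963699341, 0.12112147361040115), 73.60566711425781)
```

Run:
```python
from h import *
st()
a=np.radians(-16.4);c=np.array([np.cos(a),np.sin(a),0]);up=np.array([0,0,1.])
t=np.radians(30);z=np.sin(t)*c-np.cos(t)*up;y=np.cross(up,c);x=np.cross(y,z)
R1=R.from_matrix(np.stack([x,y,z],1))
plan(np.array([.658,-.219,.275])-.01*c,R1=R1)
```

```text
t 4.43 p [0.404  0.2608 0.2218] toolyaw(y) 90.08 z [ 2.e-04  5.e-04 -1.e+00] F [0.25 1.22 0.41] g 0.204 q [-0.82 -0.04  0.19  1.88  0.01  1.29  0.94]
n 15 t 4.4333 dist 0.5386
[-16.3, -31.8, -3.6] [0.29, -1.99, 1.07]
[-17.0, -31.5, -2.8] [0.29, -1.99, 1.07]
[-17.6, -31.2, -2.1] [0.29, -1.99, 1.07]
[-18.3, -30.9, -1.3] [0.29, -1.99, 1.07]
[-18.9, -30.5, -0.5] [0.29, -1.99, 1.07]
[-19.4, -30.2, 0.3] [0.29, -1.99, 1.07]
[-20.0, -29.8, 1.2] [0.29, -1.99, 1.07]
[-20.5, -29.4, 2.0] [0.29, -1.99, 1.07]
[-20.9, -29.0, 2.9] [0.29, -1.99, 1.07]
[-21.4, -28.6, 3.8] [0.29, -1.99, 1.07]
[-21.8, -28.2, 4.6] [0.29, -1.99, 1.07]
[-22.1, -27.8, 5.5] [0.29, -1.99, 1.07]
[-22.4, -27.3, 6.5] [0.29, -1.99, 1.07]
[-22.7, -26.8, 7.4] [0.29, -1.99, 1.07]
[-22.9, -26.4, 8.3] [0.29, -1.99, 1.07]
```

Emit:
{"name": "arm_command", "arguments": {
  "motion": [
    [[-16,-32,-4],[0.3,-2,1.1],0],
    [[-17,-31,-3],[0.3,-2,1.1],0],
    [[-18,-31,-2],[0.3,-2,1.1],0],
    [[-18,-31,-1],[0.3,-2,1.1],0],
    [[-19,-31,-1],[0.3,-2,1.1],0],
    [[-19,-30,0],[0.3,-2,1.1],0],
    [[-20,-30,1],[0.3,-2,1.1],0],
    [[-20,-29,2],[0.3,-2,1.1],0]
  ]
}}

```text
time: 5.1
position: [0.5357, 0.0079, 0.2521]
tool_rot: [0.216, 2.851, -0.06]
ft_force: [1.2, 0.1, -0.0]
grip_width: 0.819
```

Emit:
{"name": "arm_command", "arguments": {
  "motion": [
    [[-21,-29,3],[0.3,-2,1.1],0],
    [[-21,-29,4],[0.3,-2,1.1],0],
    [[-22,-28,5],[0.3,-2,1.1],0],
    [[-22,-28,5],[0.3,-2,1.1],0],
    [[-22,-27,6],[0.3,-2,1.1],0],
    [[-23,-27,7],[0.3,-2,1.1],0],
    [[-23,-26,8],[0.3,-2,1.1],0],
    [[0,0,0],[0,0,0],0]
  ]
}}

```text
time: 5.77
position: [0.648, -0.2214, 0.2793]
tool_rot: [0.389, 2.584, -0.113]
ft_force: [0.0, -0.9, -0.3]
grip_width: 0.999
```

Run:
```python
from h import *
st();optics.get_image('top');optics.get_image('top')
s=st()
im2,d2=optics.get_image('wrist');st();W2=cloud('wrist',d2,s);np.savez('w4.npz',im=im2,d=d2,W=W2)
cv2.imwrite('pics/w4.png',im2)
f,cx,cy,T=cam('wrist',s)
for t in ['lens','camera']:
    for r in models.search_frame('wrist',t):
        if r['conf']>.3: print(t,round(r['conf'],2),np.round(T[:3,:3]@np.array(r['location'])+T[:3,3],3))
```

```text
t 5.77 p [ 0.648  -0.2214  0.2793] toolyaw(y) 72.82 z [ 0.4841 -0.1539 -0.8614] F [ 0.02 -0.92 -0.26] g 0.999 q [-0.44 -0.01  0.73  1.84  0.02  0.78  1.55]
t 5.87 p [ 0.6473 -0.215   0.2777] toolyaw(y) 73.19 z [ 0.4812 -0.1475 -0.8641] F [ 0.19 -0.27  0.45] g 0.999 q [-0.44 -0.01  0.72  1.84  0.02  0.78  1.55]
t 5.92 p [ 0.6473 -0.213   0.2774] toolyaw(y) 73.34 z [ 0.4812 -0.1455 -0.8645] F [ 0.75  0.3  -0.04] g 1.001 q [-0.44 -0.01  0.72  1.84  0.02  0.78  1.55]
lens 0.95 [ 0.715 -0.057  0.152]
lens 0.62 [ 0.695 -0.229  0.163]
camera 0.83 [ 0.711 -0.058  0.156]
camera 0.62 [ 0.695 -0.23   0.159]
```

View pics/w4.png

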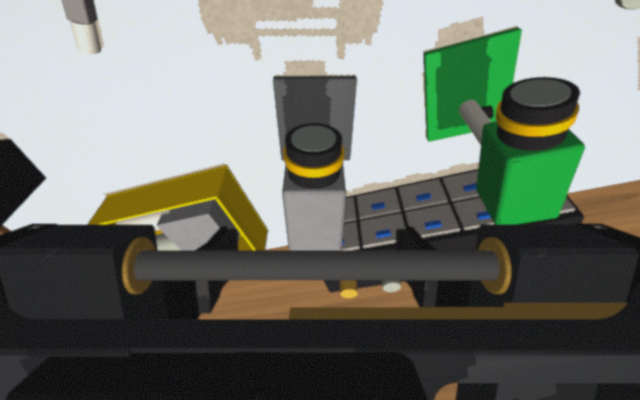

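Run:
```python
from h import *
t=np.load('w4.npz');W=t['W'];im=t['im']
for v in range(118,172,3): print(v,im[v,314],W[v,314].round(4))
c=im[100:220,250:380];cv2.imwrite('pics/w4c.png',cv2.resize(c,None,fx=5,fy=5,interpolation=cv2.INTER_CUBIC))
r=np.zeros(W.shape[:2],bool);r[118:158,275:352]=1
a=np.radians(-16.4);cd=np.array([np.cos(a),np.sin(a),0])
g=r&(W[...,2]>.115)&(W[...,2]<.182)
s=W@cd
h=np.histogram(s[g],bins=np.arange(.66,.76,.002));print([(round(b,3),n) for n,b in zip(*h) if n])
```

```text
118 [58 59 61] [ 0.7169 -0.2398  0.0127]
121 [61 62 60] [ 0.7211 -0.2411  0.0124]
124 [28 29 31] [ 0.6589 -0.221   0.1285]
127 [72 76 72] [ 0.6587 -0.2209  0.1337]
130 [73 77 73] [ 0.6585 -0.2208  0.139 ]
133 [72 77 72] [ 0.659  -0.2209  0.1427]
136 [73 76 71] [ 0.6584 -0.2207  0.1483]
139 [76 79 76] [ 0.6592 -0.2209  0.1515]
142 [72 77 73] [ 0.659  -0.2208  0.1561]
145 [74 77 74] [ 0.6591 -0.2208  0.1602]
148 [76 80 76] [ 0.6587 -0.2206  0.1651]
151 [66 70 67] [ 0.6596 -0.2209  0.1678]
154 [30 30 32] [ 0.6595 -0.2208  0.1718]
157 [44 43 44] [ 0.6613 -0.2214  0.1732]
160 [39 40 41] [ 0.664  -0.2222  0.1734]
163 [42 40 42] [ 0.6674 -0.2232  0.1727]
166 [41 54 62] [ 0.6697 -0.224   0.1734]
169 [ 10 152 184] [ 0.6705 -0.2242  0.1761]
[(np.float64(0.692), np.int64(176)), (np.float64(0.694), np.int64(1346)), (np.float64(0.696), np.int64(106)), (np.float64(0.698), np.int64(59)), (np.float64(0.7), np.int64(43)), (np.float64(0.702), np.int64(21)), (np.float64(0.704), np.int64(15)), (np.float64(0.706), np.int64(81)), (np.float64(0.708), np.int64(3))]
```

View pics/w4c.png

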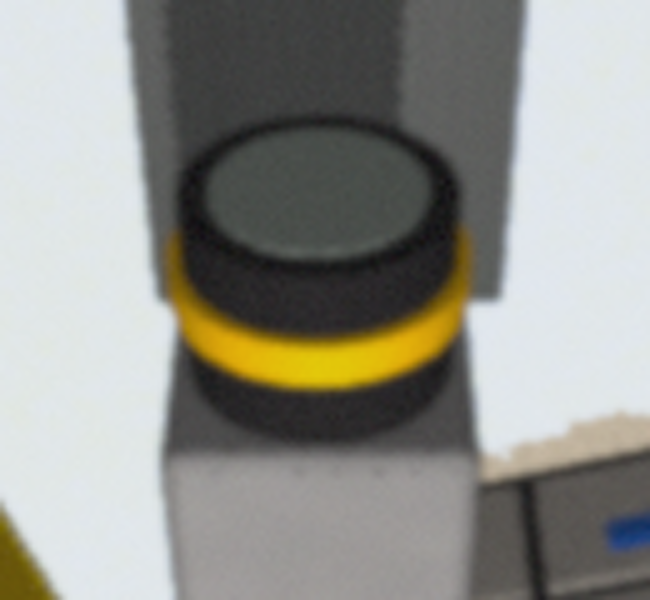

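Run:
```python
from h import *
t=np.load('w4.npz');W=t['W'];im=t['im']
a=np.radians(-16.4);cd=np.array([np.cos(a),np.sin(a),0])
r=np.zeros(W.shape[:2],bool);r[118:160,275:352]=1
s=W@cd
g=r&(W[...,2]>.12)&(W[...,2]<.178)&(np.abs(s-.6945)<.003)
P=W[g];c=P.mean(0);u,sv,vt=np.linalg.svd(P-c);n=vt[2];n*=np.sign(n[0]);print(g.sum(),c,n,np.degrees(np.arctan2(n[1],n[0])))
lat=P@np.array([-cd[1],cd[0],0]);print('lat',lat.min(),lat.max(),'z',P[:,2].min(),P[:,2].max())
L=c[:2]@cd[:2]*cd[:2]+(lat.min()+lat.max())/2*np.array([-cd[1],cd[0]]);print('lens',L)
for yaw in (-16.4,):
    A=np.radians(yaw);d=np.array([np.cos(A),np.sin(A)])
    print('focus',L-.08*d,'handle',L-.116*d)
plan((.4777,.0480,.20),-26.6)
```

```text
1606 [ 0.65903776 -0.22138272  0.15258565] [ 0.95942915 -0.28153938 -0.01520796] -16.354045749877937
lat -0.050138961896196835 -0.0024658866092538124 z 0.12466721335966108 0.17417999603122955
lens [ 0.6590376  -0.22138326]
focus [ 0.58229248 -0.19879595] handle [ 0.54775718 -0.18863166]
n 16 t 6.0167 dist 0.3195
[15.2, 12.5, -3.3] [1.64, 1.38, 6.09]
[16.5, 10.8, -3.2] [1.64, 1.38, 6.09]
[17.6, 8.8, -3.1] [1.64, 1.38, 6.09]
[18.5, 6.8, -2.9] [1.64, 1.38, 6.09]
[19.2, 4.7, -2.6] [1.64, 1.38, 6.09]
[19.7, 2.6, -2.2] [1.64, 1.38, 6.09]
[19.9, 0.4, -1.8] [1.64, 1.38, 6.09]
[19.9, -1.7, -1.3] [1.64, 1.38, 6.09]
[19.6, -3.8, -0.7] [1.64, 1.38, 6.09]
[19.1, -5.9, -0.1] [1.64, 1.38, 6.09]
[18.3, -7.9, 0.5] [1.64, 1.38, 6.09]
[17.4, -9.8, 1.2] [1.64, 1.38, 6.09]
[16.2, -11.5, 1.9] [1.64, 1.38, 6.09]
[14.8, -13.1, 2.6] [1.64, 1.38, 6.09]
[13.3, -14.5, 3.4] [1.64, 1.38, 6.09]
[11.6, -15.7, 4.1] [1.64, 1.38, 6.09]
```

Emit:
{"name": "arm_command", "arguments": {
  "motion": [
    [[15,12.5,-3.3],[1.64,1.38,6.1],0],
    [[16.5,11,-3.2],[1.64,1.38,6.1],0],
    [[17.5,9,-3.1],[1.64,1.38,6.1],0],
    [[18.5,7,-2.9],[1.64,1.38,6.1],0],
    [[19,4.7,-2.6],[1.64,1.38,6.1],0],
    [[20,2.6,-2.2],[1.64,1.38,6.1],0],
    [[20,0.4,-1.8],[1.64,1.38,6.1],0],
    [[20,-1.7,-1.3],[1.64,1.38,6.1],0]
  ]
}}

```text
time: 6.68
position: [0.562, -0.0839, 0.2392]
tool_rot: [1.567, 2.38, -0.059]
ft_force: [0.8, 0.8, -0.1]
grip_width: 1.0
```

Emit:
{"name": "arm_command", "arguments": {
  "motion": [
    [[19.5,-4,-0.7],[1.64,1.38,6.1],0],
    [[19,-6,0],[1.64,1.38,6.1],0],
    [[18,-8,0.5],[1.64,1.38,6.1],0],
    [[17.5,-10,1.2],[1.64,1.38,6.1],0],
    [[16,-11.5,1.9],[1.64,1.38,6.1],0],
    [[15,-13,2.6],[1.64,1.38,6.1],0],
    [[13.5,-14.5,3.4],[1.64,1.38,6.1],0],
    [[11.5,-15.5,4.1],[1.64,1.38,6.1],0]
  ]
}}

```text
time: 7.35
position: [0.4752, 0.0435, 0.1996]
tool_rot: [2.659, 1.665, 0.001]
ft_force: [0.5, -0.6, -0.1]
grip_width: 0.997
```

Run:
```python
from h import *
st();optics.get_image('top');optics.get_image('top')
optics.get_image('top');s=st()
im2,d2=optics.get_image('wrist');st();W2=cloud('wrist',d2,s);np.savez('w5.npz',im=im2,d=d2,W=W2)
cv2.imwrite('pics/w5.png',im2)
plan((.4777,.0480,.12),-26.6,v=.02)
```

```text
t 7.35 p [0.4752 0.0435 0.1996] toolyaw(y) -25.89 z [ 0.0027 -0.0029 -1.    ] F [ 0.49 -0.64 -0.08] g 0.997 q [-0.6  -0.04  0.44  1.93  0.02  1.25 -0.62]
t 7.5 p [0.4755 0.0421 0.1995] toolyaw(y) -25.43 z [ 0.0034 -0.0053 -1.    ] F [ 0.45 -0.51  0.35] g 0.997 q [-0.6  -0.04  0.44  1.93  0.03  1.25 -0.61]
t 7.55 p [0.4761 0.0413 0.1999] toolyaw(y) -25.49 z [ 0.0044 -0.0056 -1.    ] F [-0.36 -0.63  0.29] g 1.004 q [-0.6  -0.04  0.44  1.93  0.03  1.25 -0.61]
n 5 t 7.55 dist 0.0802
[1.4, -0.4, 16.0] [0.07, 0.04, 0.22]
[1.4, -0.4, 16.0] [0.07, 0.04, 0.22]
[1.4, -0.4, 16.0] [0.07, 0.04, 0.22]
[1.4, -0.3, 16.0] [0.07, 0.04, 0.22]
[1.4, -0.3, 16.0] [0.07, 0.04, 0.22]
```

View pics/w5.png

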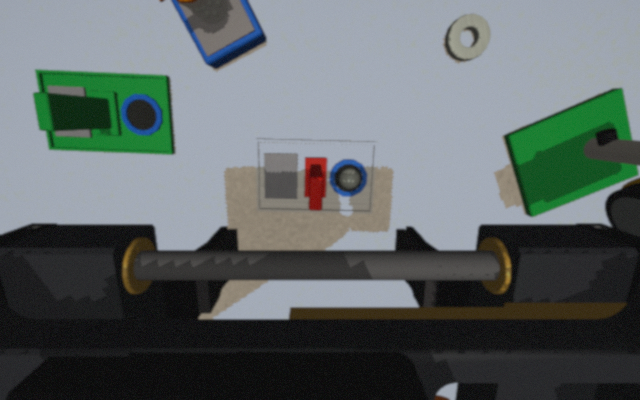

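Run:
```python
from h import *
t=np.load('w5.npz');W=t['W'];im=t['im']
hsv=cv2.cvtColor(im,cv2.COLOR_BGR2HSV)
r=np.zeros(W.shape[:2],bool);r[130:218,240:395]=1
red=r&((hsv[...,0]<8)|(hsv[...,0]>172))&(hsv[...,1]>130)
m=red&(W[...,2]>.083)&(W[...,2]<.093);print(m.sum(),np.median(W[m],0).round(4),cv2.minAreaRect(W[m][:,:2].astype(np.float32)))
m=r&(W[...,2]>.0045)&(W[...,2]<.012)
m=cv2.morphologyEx(m.astype(np.uint8),cv2.MORPH_OPEN,np.ones((3,3)))>0
print(cv2.minAreaRect(W[m][:,:2].astype(np.float32)))
m=r&(W[...,2]>.02)&(W[...,2]<.032)&~red
print('ball',m.sum(),np.median(W[m],0).round(4))
st()
```

```text
451 [0.4781 0.0487 0.0871] ((0.478047639131546, 0.04783312976360321), (0.029106292873620987, 0.0111700976267457), 64.31961059570312)
((0.4776334762573242, 0.04699719697237015), (0.08028057962656021, 0.13028113543987274), 63.069149017333984)
ball 288 [0.5109 0.0328 0.0246]
t 7.55 p [0.4761 0.0413 0.1999] toolyaw(y) -25.49 z [ 0.0044 -0.0056 -1.    ] F [-0.36 -0.63  0.29] g 1.004 q [-0.6  -0.04  0.44  1.93  0.03  1.25 -0.61]
```

Emit:
{"name": "arm_command", "arguments": {
  "motion": [
    [[1.4,-0.4,16],[0,0,0.2],0],
    [[1.4,-0.4,16],[0,0,0.2],0],
    [[1.4,-0.4,16],[0,0,0.2],0],
    [[1.4,-0.4,16],[0,0,0.2],0],
    [[1.4,-0.4,16],[0,0,0.2],0],
    [[0,0,0],[0,0,0],0],
    [[0,0,0],[0,0,0],0],
    [[0,0,0],[0,0,0],0]
  ]
}}

```text
time: 8.22
position: [0.4783, 0.0476, 0.1207]
tool_rot: [2.669, 1.645, 0.003]
ft_force: [0.0, -0.1, 0.3]
grip_width: 0.999
```

Run:
```python
from h import *
st();plan((.4778,.0475,.062),-26.4,v=.015)
```

```text
t 8.22 p [0.4783 0.0476 0.1207] toolyaw(y) -26.71 z [ 0.005  -0.0047 -1.    ] F [ 0.   -0.12  0.27] g 0.999 q [-0.59  0.05  0.45  2.02 -0.02  1.08 -0.6 ]
n 4 t 8.2167 dist 0.0587
[-0.0, -0.2, 14.7] [0.09, 0.03, -0.08]
[-0.1, -0.2, 14.7] [0.09, 0.03, -0.08]
[-0.1, -0.2, 14.7] [0.09, 0.03, -0.08]
[-0.1, -0.1, 14.7] [0.09, 0.03, -0.08]
```

Emit:
{"name": "arm_command", "arguments": {
  "motion": [
    [[0,-0.2,14.7],[0.1,0,-0.1],0],
    [[0,-0.2,14.7],[0.1,0,-0.1],0],
    [[0,-0.2,14.7],[0.1,0,0],0],
    [[0,0,14.7],[0.1,0,0],0],
    [[0,0,0],[0,0,0],0],
    [[0,0,0],[0,0,0],0.5],
    [[0,0,0],[0,0,0],0.7],
    [[0,0,0],[0,0,0],0.75]
  ],
  "force": 30
}}

```text
time: 8.88
position: [0.4781, 0.0481, 0.0623]
tool_rot: [2.672, 1.652, -0.001]
ft_force: [-0.1, -0.8, 0.2]
grip_width: 0.857
```

Run:
```python
from h import *
st()
```

```text
t 8.88 p [0.4781 0.0481 0.0623] toolyaw(y) -26.56 z [-4.e-04 -6.e-04 -1.e+00] F [-0.1  -0.84  0.2 ] g 0.857 q [-0.58  0.13  0.45  2.07 -0.07  0.95 -0.56]
```

Emit:
{"name": "arm_command", "arguments": {
  "motion": [
    [[0,0,0],[0,0,0],0.78],
    [[0,0,0],[0,0,0],0.8],
    [[0,0,0],[0,0,0],0.82],
    [[0,0,0],[0,0,0],0.84],
    [[0,0,0],[0,0,0],0.86],
    [[0,0,0],[0,0,0],0.88],
    [[0,0,0],[0,0,0],0.9],
    [[0,0,0],[0,0,0],1]
  ]
}}

```text
time: 9.55
position: [0.4768, 0.0479, 0.0607]
tool_rot: [-2.672, -1.651, 0.005]
ft_force: [-0.0, 0.3, 1.2]
grip_width: 0.25
```

Emit:
{"name": "arm_command", "arguments": {
  "motion": [
    [[0,0,0],[0,0,0],1],
    [[0,0,0],[0,0,0],1],
    [[0,0,0],[0,0,0],1]
  ]
}}

```text
time: 9.8
position: [0.477, 0.0478, 0.0608]
tool_rot: [-2.673, -1.651, 0.005]
ft_force: [1.5, -0.2, -0.3]
grip_width: 0.137
```

Run:
```python
from h import *
s=st()
im2,d2=optics.get_image('wrist');cv2.imwrite('pics/w6.png',im2)
```

```text
t 9.8 p [0.477  0.0478 0.0608] toolyaw(y) -26.58 z [-0.0026 -0.0015 -1.    ] F [ 1.49 -0.23 -0.33] g 0.137 q [-0.58  0.13  0.45  2.07 -0.07  0.95 -0.56]
```

View pics/w6.png

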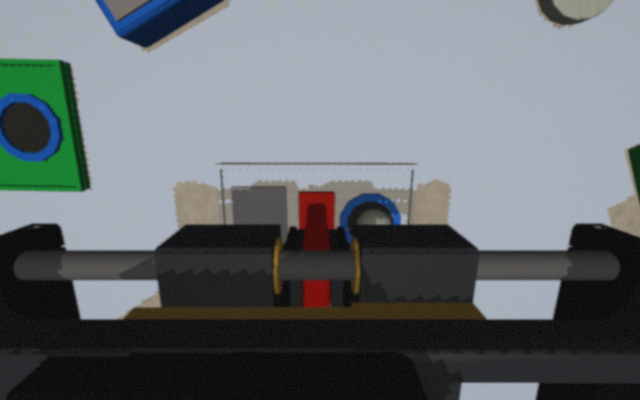

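Emit:
{"name": "arm_command", "arguments": {
  "motion": [
    [[0,0,-2],[0,0,0],1],
    [[0,0,-4],[0,0,0],1],
    [[0,0,-7],[0,0,0],1],
    [[0,0,-10],[0,0,0],1],
    [[0,0,-12],[0,0,0],1],
    [[0,0,-12],[0,0,0],1],
    [[0,0,-12],[0,0,0],1],
    [[0,0,-12],[0,0,0],1]
  ]
}}

```text
time: 10.52
position: [0.4771, 0.048, 0.1333]
tool_rot: [-2.672, -1.651, 0.004]
ft_force: [-0.0, -1.0, -3.5]
grip_width: 0.136
```

Emit:
{"name": "arm_command", "arguments": {
  "motion": [
    [[0,0,-12],[0,0,0],1],
    [[0,0,-12],[0,0,0],1],
    [[0,0,-12],[0,0,0],1],
    [[0,0,-10],[0,0,0],1],
    [[0,0,-7],[0,0,0],1],
    [[0,0,-5],[0,0,0],1],
    [[0,0,-3],[0,0,0],1],
    [[0,0,-1],[0,0,0],1]
  ]
}}

```text
time: 11.18
position: [0.4773, 0.0482, 0.1941]
tool_rot: [-2.672, -1.651, 0.005]
ft_force: [-0.2, -0.2, -3.3]
grip_width: 0.137
```

Run:
```python
from h import *
s=st()
im2,d2=optics.get_image('wrist');im,_=optics.get_image('scene')
cv2.imwrite('pics/w7.png',np.hstack([im2[120:320,150:480],cv2.resize(im[120:260,280:420],(330,200))]))
s=ctrl.get_state();a=np.radians(-16.4)
for p in [np.array([.5478,-.1886,.194])]:
    print(p-s['position'])
plan((.5478,-.1886,.194),-16.4,n=1)
```

```text
t 11.18 p [0.4773 0.0482 0.1941] toolyaw(y) -26.57 z [-0.0028 -0.0013 -1.    ] F [-0.24 -0.16 -3.32] g 0.137 q [-0.6  -0.03  0.44  1.93  0.01  1.24 -0.63]
[ 0.07074197 -0.23666409  0.0004948 ]
n 1 t 11.2833 dist 0.247
[-180.0, 169.1, -0.4] [-0.16, 0.16, -10.17]
```

View pics/w7.png

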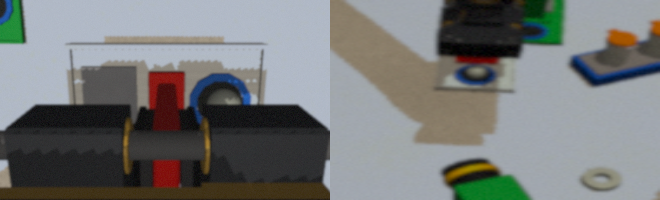

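Emit:
{"name": "arm_command", "arguments": {
  "motion": [
    [[-0.7,0.7,0],[0,0,0],1],
    [[-1.5,1.4,0],[0,0,0],1],
    [[-2.2,2.1,0],[0,0,0],1],
    [[-2.9,2.7,0],[0,0,0],1],
    [[-3.6,3.4,0],[0,0,0],1],
    [[-4.4,4.1,0],[0,0,0],1],
    [[-5.1,4.8,0],[0,0,-0.1],1],
    [[-5.8,5.5,0],[0,0,-0.2],1]
  ]
}}

```text
time: 11.95
position: [0.4878, 0.0129, 0.1938]
tool_rot: [-2.668, -1.659, 0.005]
ft_force: [0.5, -0.3, -3.1]
grip_width: 0.137
```

Emit:
{"name": "arm_command", "arguments": {
  "motion": [
    [[-6.6,6.1,0],[0,0,-0.3],1],
    [[-6.6,6.1,0],[0,0,-0.4],1],
    [[-6.7,6,0],[0,0,-0.4],1],
    [[-6.7,6,0],[0,0,-0.4],1],
    [[-6.7,6,0],[0,0,-0.4],1],
    [[-6.8,5.9,0],[0,0,-0.4],1],
    [[-6.8,5.9,0],[0,0,-0.4],1],
    [[-6.9,5.8,0],[0,0,-0.4],1]
  ]
}}

```text
time: 12.62
position: [0.5085, -0.0566, 0.1938]
tool_rot: [-2.622, -1.73, 0.005]
ft_force: [0.3, 0.1, -3.6]
grip_width: 0.135
```

Emit:
{"name": "arm_command", "arguments": {
  "motion": [
    [[-6.9,5.8,0],[0,0,-0.4],1],
    [[-6.9,5.7,0],[0,0,-0.4],1],
    [[-7,5.7,0],[0,0,-0.4],1],
    [[-7,5.6,0],[0,0,-0.4],1],
    [[-7.1,5.6,0],[0,0,-0.4],1],
    [[-7.1,5.5,0],[0,0,-0.4],1],
    [[-7.2,5.5,0],[0,0,-0.4],1],
    [[-7.2,5.4,0],[0,0,-0.4],1]
  ]
}}

```text
time: 13.28
position: [0.5291, -0.1256, 0.1939]
tool_rot: [-2.573, -1.803, 0.005]
ft_force: [0.0, -0.7, -2.9]
grip_width: 0.134
```

Run:
```python
from h import *
st();plan((.5478,-.1886,.194),-16.4,n=1)
```

```text
t 13.28 p [ 0.5291 -0.1256  0.1939] toolyaw(y) -19.97 z [-0.003  -0.0017 -1.    ] F [ 0.04 -0.74 -2.91] g 0.134 q [-0.39  0.13  0.62  1.79 -0.08  1.24 -0.09]
n 1 t 13.2833 dist 0.0657
[-52.8, 39.1, -0.1] [-0.13, 0.15, -3.57]
```

Emit:
{"name": "arm_command", "arguments": {
  "motion": [
    [[-7.2,5.3,0],[0,0,-0.4],1],
    [[-7.2,5.3,0],[0,0,-0.4],1],
    [[-6.5,4.7,0],[0,0,-0.4],1],
    [[-5.7,4.1,0],[0,0,-0.4],1],
    [[-4.9,3.4,0],[0,0,-0.4],1],
    [[-4.9,3.4,0],[0,0,-0.4],1],
    [[-4.1,2.8,0],[0,0,-0.3],1],
    [[-3.3,2.2,0],[0,0,-0.2],1]
  ]
}}

```text
time: 13.95
position: [0.5445, -0.1764, 0.1938]
tool_rot: [-2.526, -1.867, 0.005]
ft_force: [-0.8, 0.4, -3.5]
grip_width: 0.136
```

Emit:
{"name": "arm_command", "arguments": {
  "motion": [
    [[-3.3,2.2,0],[0,0,-0.1],1],
    [[-2.5,1.6,0],[0,0,0],1],
    [[-1.7,1.1,0],[0,0,0],1],
    [[-1.2,0.7,0],[0,0,0],1],
    [[-0.8,0.4,0],[0,0,0],1],
    [[0,0,0],[0,0,0],1],
    [[0,0,0],[0,0,0],1],
    [[0,0,0],[0,0,0],1]
  ]
}}

```text
time: 14.62
position: [0.5474, -0.1864, 0.1939]
tool_rot: [-2.524, -1.869, 0.005]
ft_force: [0.8, -0.7, -3.1]
grip_width: 0.137
```

Run:
```python
from h import *
s=st();plan((.5478,-.1886,.194),-16.4,n=1)
out={}
for n in ('scene','top','wrist'):
    s=ctrl.get_state();im,d=optics.get_image(n);W=cloud(n,d,s);np.savez(n+'8.npz',im=im,d=d,W=W)
    cv2.imwrite(f'pics/{n}8.png',im)
    f,cx,cy,T=cam(n,s)
    for t in ['ball','lens']:
        for r in models.search_frame(n,t):
            if r['conf']>.3: print(n,t,round(r['conf'],2),np.round(T[:3,:3]@np.array(r['location'])+T[:3,3],4))
```

```text
t 14.62 p [ 0.5474 -0.1864  0.1939] toolyaw(y) -16.95 z [-0.0031 -0.0011 -1.    ] F [ 0.77 -0.66 -3.13] g 0.137 q [-0.29  0.22  0.66  1.71 -0.14  1.26  0.1 ]
n 1 t 14.6167 dist 0.0022
[-2.0, 1.1, -0.1] [-0.15, 0.11, -0.55]
scene lens 0.71 [ 0.7456 -0.2387  0.1527]
scene lens 0.69 [ 0.7564 -0.0603  0.1458]
top lens 0.66 [ 0.7379 -0.2248  0.1801]
top lens 0.57 [ 0.7232 -0.0496  0.1686]
wrist ball 0.87 [ 0.5823 -0.1933  0.153 ]
wrist lens 0.93 [ 0.6988 -0.216   0.1334]
wrist lens 0.84 [ 0.726  -0.0805  0.0108]
```

View pics/scene8.png

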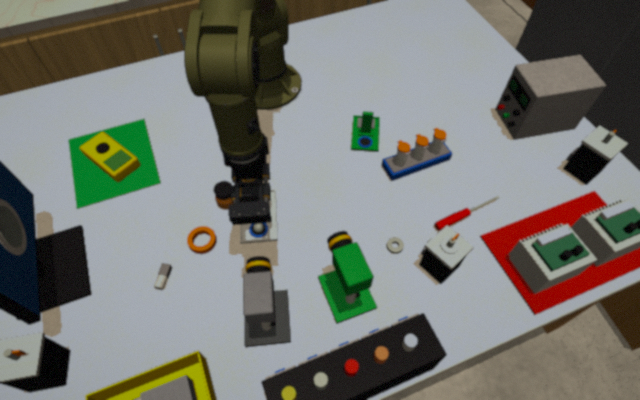

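View pics/wrist8.png

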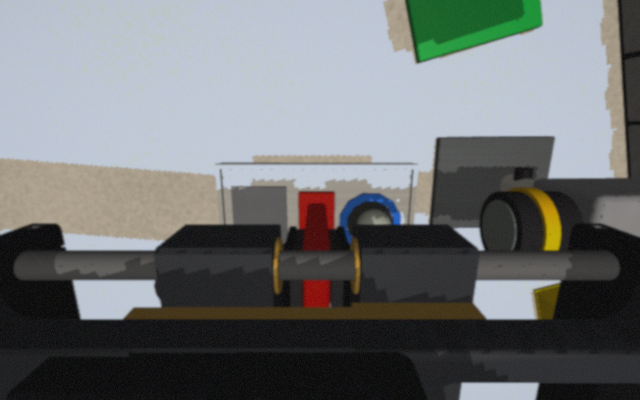

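View pics/top8.png

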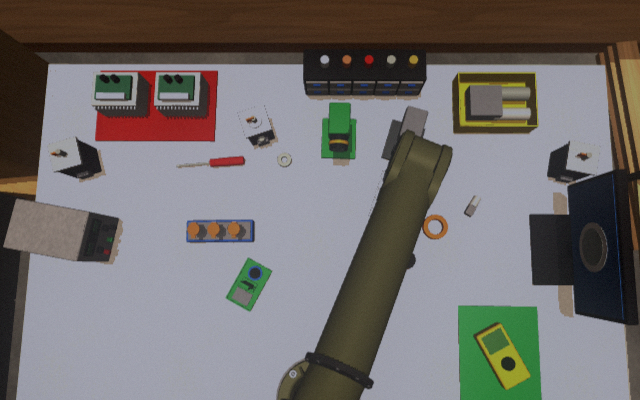

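```bash
cat > fit.py <<'E'
from h import *
from scipy.optimize import least_squares
L=np.array([.6590,-.2214,.150]);a=np.radians(-16.4);c=np.array([np.cos(a),np.sin(a),0]);l=np.array([-c[1],c[0],0])
F=L-.08*c;print('focus',F)
for n in ('scene','wrist'):
    t=np.load(n+'8.npz');W=t['W'];im=t['im'];hsv=cv2.cvtColor(im,cv2.COLOR_BGR2HSV)
    m=(np.linalg.norm(W-F,axis=2)<.02)&(W[...,2]>.1445)&(hsv[...,1]<110)
    P=W[m];print(n,m.sum())
    if m.sum()<15: continue
    r=least_squares(lambda x:np.linalg.norm(P-x,axis=1)-.011,P.mean(0)-[0,0,.008],loss='soft_l1',f_scale=.001)
    e=r.x-F;print(n,'ball',r.x.round(4),'err along,lat,z mm',np.round([e@c*1e3,e@l*1e3,e[2]*1e3],1),'rms',np.sqrt(np.mean(r.fun**2)))
    b=(np.linalg.norm(W-F,axis=2)<.03)&(hsv[...,0]>100)&(hsv[...,0]<128)&(hsv[...,1]>120)
    P=W[b];
    if len(P)>20:
        top=P[P[:,2]>np.percentile(P[:,2],50)]
        q=least_squares(lambda x:np.hypot(P[:,0]-x[0],P[:,1]-x[1])-x[2],[F[0],F[1],.017],loss='soft_l1',f_scale=.001).x
        e=np.r_[q[:2],0]-F;print(n,'rim',q.round(4),'along,lat',(e@c*1e3).round(1),(e@l*1e3).round(1),'z',np.median(P[:,2]))
    # tray plate plane
    H=np.array([.5474,-.1864,.14]);D=W-H
    pm=(np.abs(D@c)<.063)&(np.abs(D@l)<.039)&(np.abs(W[...,2]-.139)<.008)&(hsv[...,1]<70)
    P=W[pm]
    if len(P)>50:
        for _ in range(3):
            k,*_r=np.linalg.lstsq(np.c_[(P-H)@c,(P-H)@l,np.ones(len(P))],P[:,2],rcond=None)
            res=P[:,2]-np.c_[(P-H)@c,(P-H)@l,np.ones(len(P))]@k;P=P[np.abs(res)<.0015]
        print(n,'plate',len(P),'slope deg along,lat',np.degrees(k[:2]).round(2),'z',k[2].round(4))
E
python3 fit.py
python3 - <<'E'
from h import *
W=np.load('wrist8.npz')['W'];a=np.radians(-16.4);c=np.array([np.cos(a),np.sin(a),0])
g=np.zeros((400,640),bool);g[195:248,480:518]=1
P=W[g];s=P@c;m=(P[:,2]>.12)&(P[:,2]<.18);h=np.histogram(s[m],bins=np.arange(.68,.71,.002));print(h)
E
```

```text
focus [ 0.58225488 -0.19881268  0.15      ]
scene 77
scene ball [ 0.5833 -0.1957  0.1496] err along,lat,z mm [ 0.1  3.3 -0.4] rms 0.0013066475651893332
scene rim [ 0.5818 -0.1959  0.0165] along,lat -1.3 2.7 z 0.14041265995639007
scene plate 325 slope deg along,lat [ 0.24 -0.19] z 0.1389
wrist 386
wrist ball [ 0.5828 -0.197   0.1494] err along,lat,z mm [-0.   1.9 -0.6] rms 0.00043718543890256163
wrist rim [ 0.5816 -0.1967  0.0174] along,lat -1.3 1.9 z 0.14124435027569593
wrist plate 5619 slope deg along,lat [-1.22 -2.28] z 0.1401
(array([   0,    0,    0,    0,    0,    0,   83, 1780,   35,   11,    2,
          0,    0,    0]), array([0.68 , 0.682, 0.684, 0.686, 0.688, 0.69 , 0.692, 0.694, 0.696,
       0.698, 0.7  , 0.702, 0.704, 0.706, 0.708]))
```

Emit:
{"name": "arm_command", "arguments": {
  "motion": [
    [[-0.4,0,-0.1],[0,0,-0.1],1],
    [[-0.8,0,-0.1],[0,0,-0.2],1],
    [[-0.8,0,-0.1],[0,0,-0.2],1],
    [[-0.5,0,-0.1],[0,0,0],1],
    [[0,0,0],[0,0,0],1],
    [[0,0,0],[0,0,0],1],
    [[0,0,0],[0,0,0],1],
    [[0,0,0],[0,0,0],1]
  ]
}}

```text
time: 15.73
position: [0.5466, -0.189, 0.1943]
tool_rot: [-2.516, -1.88, 0.005]
ft_force: [0.0, -0.1, -2.5]
grip_width: 0.141
```

Emit:
{"name": "arm_command", "arguments": {
  "motion": [
    [[0,0,0],[0,0,0],1],
    [[0,0,0],[0,0,0],1],
    [[0,0,0],[0,0,0],1],
    [[0,0,0],[0,0,0],1],
    [[0,0,0],[0,0,0],1],
    [[0,0,0],[0,0,0],1]
  ]
}}

```text
time: 16.23
position: [0.5466, -0.1891, 0.1943]
tool_rot: [-2.516, -1.88, 0.005]
ft_force: [0.6, 0.2, -3.2]
grip_width: 0.135
```

```bash
python3 - <<'E'
from h import *
for n in ('scene','wrist'):
    s=st();im,d=optics.get_image(n);W=cloud(n,d,s);np.savez(n+'8.npz',im=im,d=d,W=W)
    cv2.imwrite(f'pics/{n}9.png',im)
E
python3 fit.py
```

```text
t 16.23 p [ 0.5466 -0.1891  0.1943] toolyaw(y) -16.47 z [-0.003  -0.0014 -1.    ] F [ 0.57  0.21 -3.21] g 0.135 q [-0.28  0.22  0.66  1.71 -0.14  1.26  0.12]
t 16.28 p [ 0.5466 -0.1891  0.1943] toolyaw(y) -16.47 z [-0.0029 -0.0014 -1.    ] F [ 0.46 -0.21 -3.24] g 0.13 q [-0.28  0.22  0.66  1.71 -0.14  1.26  0.12]
focus [ 0.58225488 -0.19881268  0.15      ]
scene 83
scene ball [ 0.5824 -0.1973  0.1499] err along,lat,z mm [-0.2  1.5 -0.1] rms 0.001381389772683695
scene rim [ 0.581  -0.198   0.0168] along,lat -1.4 0.4 z 0.14079880729056593
scene plate 308 slope deg along,lat [-0.25  0.75] z 0.1392
wrist 384
wrist ball [ 0.5822 -0.1991  0.1498] err along,lat,z mm [ 0.  -0.3 -0.2] rms 0.00044913640199453113
wrist rim [ 0.581  -0.1988  0.0174] along,lat -1.2 -0.4 z 0.1415588856229402
wrist plate 5527 slope deg along,lat [-1.19 -2.13] z 0.1404
```

View pics/wrist9.png

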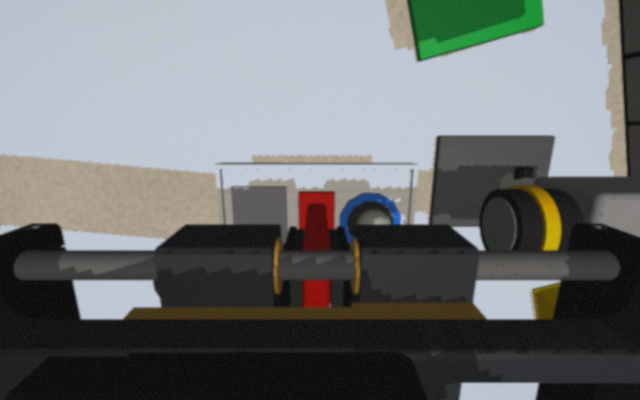

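```bash
python3 -c "
from h import *
print(ctrl.close_job());st()"
```

```text
the job is handed in; nothing more can be done
None
the job is handed in; nothing more can be done
```

I pressed the open cap shut, then lifted the red-handled tray, carried it level to the grey camera, and handed the job in at about 16.3 s with the tray held in the air. The hand-in gave no verdict.

- **Cap:** I tipped the cap on the vial at the rack's +y end over with closed fingers and pressed it down with about 18 N. Afterwards all three caps looked equally shut in the scene and top pictures.
- **Ball position:** The wrist camera put the ball within about 0.3 mm of the focus in every direction. The scene camera agreed along the lens axis and in height but put the ball 1.5 mm to the side. Both are within the 2 mm calibration.
- **Tray and grip:** The ball was in its pocket on the lens's side of the handle. The measured tool pose was still, with about 0.2° of tilt, and the grip was steady.
- **Disagreement:** My plane fit to the tray from the wrist picture suggested about 2° of slope, while the scene picture gave less than 1°. I trusted the lower figure. In the wrist picture the tray sits in the same place as it did flat on the bench, so it had not shifted in the grip.
- **Other things on the bench:** The pictures at the camera, taken before a last 2–3 mm adjustment, showed nothing else moved. The jar was mostly hidden behind the arm, so I could only partly check it.

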